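Open the round dry-storage canister

ROBOT

A 6-joint arm with a two-finger parallel gripper is mounted at the origin on the work surface. World frame = base frame: x ahead of the robot, y to its left, z up, the work surface at z = 0. Lengths are in m, angles in rad, forces in N, time in s.
With the tool pointing down it reaches from about 0.35 to 0.975 m from the base axis. Payload 4.9 kg.
Tool frame: the origin (TCP) lies on the mounting face of the last link; the fingertips stand 173 mm ahead of it and the grasp point (between the pads) lies 155 mm ahead of it; z points along the fingers, y is the direction in which the jaws open and shut (so a half turn about z gives the same grasp; the last joint's range is limited). The gripper opens to 85 mm and grips with 20 to 120 N. Pads are 22 mm wide; open, the fingers measure 114 mm over their backs; the gripper's body (76 mm by 85 mm) begins 54 mm behind the grasp point. The pads swing forward as they close: fully open they stand 13 mm farther back than shut.
Start: joints at [1.045, 0.053, 1.613, -0, 1.476, -0.119], TCP at [0.247, 0.574, 0.405] pointing down, gripper open.
Joint ranges: [-3.01, 3.01], [-1.01, 2.22], [0.06, 2.58], [-1.02, 4.17], [0.09, 2.62], [-3.14, 3.14]. Speed limits (rad/s): [2.57, 2.57, 3.14, 3.14, 3.14, 3.14].

INTERFACE

Orientations are given as a unit quaternion [w, x, y, z].
In Python, from plant import manip gives the robot as it stands.
- The arm moves only by the tool play_rows, never from a script. Its argument "increments" is a list of rows, each an object with "offset": the shift along the tool's x, y, z in mm, a list of three; "twist": the turn about the tool's z in rad; "grip": the opening, from 0 (shut) to 1 (fully open). In form: [{"offset": [dx, dy, dz], "twist": twist, "grip": grip}, ...]. A call has 1 to 5 rows; each row is the pose to reach, as a shift and turn from the pose commanded when the call began, along the tool's axes at that moment; what a row does not reach only later rows make up. A row lasts 1/12 s, in which the tool goes at most 41.7 mm and 7.16 degrees, less where a joint would pass 70% of its speed; a pose out of reach is approached as far as the arm can. A call with a gripper value outside its range is refused whole. The fingers move at their own pace and stop on an object; the grip force is fixed at half the most. Time passes only in rows, so rows that repeat a pose let the fingers close. It gives the time, the measured TCP pose, the force and the opening at its end, in the units of the state.
- manip.state(): the state, without advancing time (a new reading comes with each control period).
- manip.grab_frame(name): name is "scene" or "top" or "wrist"; returns the picture (400x640x3 uint8, blue, green, red); there is no depth.
- manip.get_calibration(name): a dict with "fx", "fy", "cx", "cy" (pixels), "k1" (the pictures are not rectified: a ray, as slopes to the right and down, at radius r is drawn at 1 + k1 r^2 times it, then the intrinsics apply), "T" (4x4, takes a point from camera to world coordinates). Camera axes: x right, y down, z forward; pixel columns grow to the right and rows downward; lengths in m; the calibration is good to about 2 mm. A picture is of the moment at which its call begins: read the wrist's pose just before it. get_calibration takes no time and is no camera call; for the wrist camera it gives the pose at the moment of the call.
- manip.job_done(): hands the job in, once; it reports no verdict.
Trained networks look in the newest picture that a camera, given by its name, has taken for a name from the list of things; names that differ only in an ending like _2 or _b are one class to them, and where a whole thing is asked for, a point or a joint stands for the part that bears it (a point fixed in the world has none). Each returns a list of dicts, best first, with "p" (0 to 1); they miss things now and then, are a little off and sometimes report something else, mostly with a low value. They report only what shows in the picture. A call takes as long as a camera call. They do not tell look-alikes from the thing itself.
- manip.boxes_of(query, camera): "xyz" ([x, y, z] in m, in the coordinates of the camera as it stood for that picture, good to about 4 mm: the middle of the surface that is visible of it).
- manip.tip_of(query, camera): "xyz" ([x, y, z] in m, in the coordinates of the camera as it stood for that picture, good to about 4 mm: a listed point, or the origin of a listed thing).
The state is a dict: "time": time; "joint_pos": joint angles; "joint_vel": joint speeds; "joint_efforts": joint torques, N m; "tool_pos": TCP position; "tool_rot": TCP orientation; "contact_force": force on the tool from outside, world axes, zero at the start; "ft_torque": the same for the moment, N m; "gripper_width": opening from 0.0 (shut) to 1.0 (fully open).
Only numpy, scipy, OpenCV 4.12 (cv2) and the standard library are available. Lean on these libraries where they do the work, as an engineer would, in place of code of your own. Each camera call takes 0.05 s, during which the arm holds its last target. There are 200 camera calls.

TASK

On this electronics bench, open the round dry-storage canister (not the square one): unscrew its cap anticlockwise with the crank knob until the thread lets go, then lift the cap straight off. Set the cap down upright in the shallow metal tray, without dropping it, and let go.

Things in the scene. Friction and masses are not known exactly. Their poses are not given: they have to be found in the camera images.
- canister: The round steel canister to open, fixed: body 120 mm across, 100 mm high, threaded neck on its axis, neck top at 150 mm. Origin: centre of its underside, z up on the thread axis. Right-hand thread: anticlockwise from above, the cap rises 8 mm a turn, lets go after about 2.1 turns (it cannot be pulled off sooner; up to 3 turns is safe) and turns easily. The square canister is a bystander.
- cap_rim (a point): The canister's loose grey screw cap, about 0.2 kg: skirt 66 mm across, 40 mm high, with a plug inside as long, under a flat wheel 100 mm across, 8 mm thick. Point on the cap's axis at the skirt's bottom rim (110 mm above the bench when closed); z up the axis, x towards the crank knob. To come off, the rim must be lifted straight up past the neck's top.
- crank_mid (a point): Centre, half-way up, of the upright black crank knob on the wheel: round, 18 mm across, 56 mm tall, from 3 to 59 mm above the wheel's top; 34 mm off the cap's axis (a light spring lets it slide 6 mm in or out in a slot), 79 mm above the cap's rim. It spins freely: held without turning the gripper, it can be carried in circles round the canister's axis, rising with the cap, and the cap lifted by it.
- tray: Shallow open bare-metal tray, fixed to the bench: outside 160 x 160 mm, 22 mm high, walls and floor 4 mm thick, sides along its x and y. Origin: centre of its underside on the bench. The cap stands in it on its skirt rim, with its wheel above the walls.
Not all that is in view belongs to the job. Leave any green or pink look-alike of the part that bears cap_rim alone.

How it is judged:
On the way:
1. the cap is unscrewed and lifted clear above the neck (z of cap_rim in the frame of canister above 0.153 m), for 0.1 s.
At the end, for the whole second after the job is handed in: The cap stands upright (within 10 degrees) at rest inside the tray, its bottom rim on the tray's floor (less than 5 mm above it) and its axis within 65 mm of the tray's centre; before that it was lifted until its rim was above the top of the canister's neck (horizontal distance between cap_rim and tray below 0.065 m and z of cap_rim in the frame of tray below 0.009 m and angle between cap_rim's own z axis and vertical below 0.17 rad and linear speed of cap below 0.02 m/s); the robot touches nothing.
It fails at once if the cap is dropped or thrown into the tray (it moves faster than 0.8 m/s within 100 mm above the tray) (horizontal distance between cap_rim and tray below 0.09 m and z of cap_rim in the frame of tray below 0.1 m and linear speed of cap above 0.8 m/s).
It also fails if it takes over 58 s, if anything falls off the work surface, if the arm or the gripper's body presses on something with over 40 N, if the wrist force passes 120 N, or if a joint passes its speed limit or range.

## Working session

There is one attempt and no reset: what is moved stays moved. The work goes in short steps, Python scripts to look and compute and a tool call to move; the robot and the scene stay as the last step left them, time stands still between calls to the robot, and variables do not carry over. Pictures are saved under pics/ and viewed, about 8 in all and at most 12, crops included, and the job is handed in when it is done.

Besides the shell and the picture viewer there is one more tool, called after "Call:" as a command line: name --argument value ..., lists and objects as JSON in quotes. play_rows: Moves the arm, as the interface text tells. Its arguments: {"type":"object","properties":{"increments":{"type":"array"}},"required":["increments"]}

```bash
mkdir -p pics
cat > h.py <<'E'
import numpy as np, cv2
from plant import manip
def w(cam,q,f='tip'):
    c=manip.get_calibration(cam); T=np.array(c['T'])
    r=(manip.tip_of if f=='tip' else manip.boxes_of)(q,cam)
    return [(round(d['p'],2),np.round((T@np.r_[d['xyz'],1])[:3],4).tolist()) for d in r]
E
python3 - <<'E'
from h import *
for cam in ['scene','top']:
    im=manip.grab_frame(cam); cv2.imwrite(f'pics/{cam}0.png',im)
    for q in ['canister','cap_rim','crank_mid','tray']: print(cam,q,w(cam,q))
s=manip.state(); print(s)
E
```

```text
scene canister []
scene cap_rim [(0.92, [0.4126, -0.2784, 0.0026]), (0.79, [0.5851, -0.238, 0.1119]), (0.67, [0.5021, -0.4073, 0.0051]), (0.6, [0.6594, -0.405, 0.0005])]
scene crank_mid [(0.71, [0.5665, -0.2722, 0.1926]), (0.66, [0.379, -0.2983, 0.0836]), (0.65, [0.6811, -0.4276, 0.0812]), (0.61, [0.5275, -0.4253, 0.0859])]
scene tray [(0.61, [0.5567, -0.0048, 0.0002])]
top canister [(0.94, [0.5794, -0.238, 0.0006])]
top cap_rim []
top crank_mid [(0.6, [0.6743, -0.4281, 0.0806]), (0.57, [0.5705, -0.2686, 0.1878]), (0.56, [0.3852, -0.3017, 0.0798]), (0.53, [0.527, -0.4291, 0.0804])]
top tray [(0.88, [0.5504, -0.004, -0.0005])]
{'time': 0.5, 'joint_pos': array([ 1.04502742e+00,  5.27413076e-02,  1.61294006e+00, -1.29369606e-06,
        1.47600659e+00, -1.19012569e-01]), 'joint_vel': array([-0.00244299, -0.00022907, -0.00022977, -0.00053206, -0.00012942,
        0.00021296]), 'joint_efforts': array([-5.84621703e-04, -3.93225288e+01, -3.70025289e+01, -1.69615751e-04,
        1.34654063e-03,  8.60915605e-07]), 'tool_pos': array([0.24726624, 0.5739837 , 0.40465398]), 'tool_rot': array([-1.44868276e-05,  2.01978960e-01,  9.79389860e-01, -4.54003367e-05]), 'contact_force': array([ 0.46573185, -0.11322388, -1.16027915]), 'ft_torque': array([-0.03334451,  0.00458602,  0.01183798]), 'gripper_width': 0.9999924162521625}
```

View pics/scene0.png

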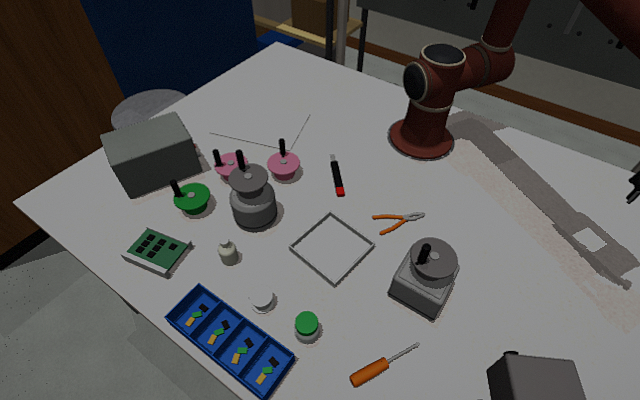

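View pics/top0.png

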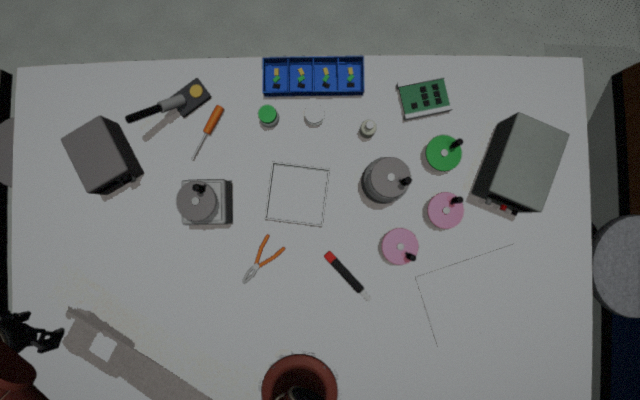

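The scene picture shows the round canister at (253,195), with its grey cap and a black knob at (239,158). The tray is at (332,248), the square canister at (425,275), and the pink and green look-alikes stand beside the round one. The top view agrees: canister (387,180), tray (298,194). I'll move towards the knob and square up the tool.

Call:
play_rows --increments '[{"offset": [-25, -26, -15], "twist": -0.1, "grip": 1}, {"offset": [-50, -52, -30], "twist": -0.2, "grip": 1}, {"offset": [-77, -79, -45], "twist": -0.3, "grip": 1}, {"offset": [-103, -107, -55], "twist": -0.407, "grip": 1}, {"offset": [-131, -135, -55], "twist": -0.407, "grip": 1}]'

```text
time: 0.92
tool_pos: [0.3144, 0.3969, 0.463]
tool_rot: [0.002, -0.002, 1.0, 0.002]
contact_force: [0.6, 0.2, 1.0]
gripper_width: 1.002
```

Call:
play_rows --increments '[{"offset": [-14, -36, 0], "twist": 0, "grip": 1}, {"offset": [-28, -72, 0], "twist": 0, "grip": 1}, {"offset": [-42, -108, 0], "twist": 0, "grip": 1}, {"offset": [-56, -144, 0], "twist": 0, "grip": 1}, {"offset": [-70, -180, 0], "twist": 0, "grip": 1}]'

```text
time: 1.33
tool_pos: [0.3842, 0.2164, 0.4601]
tool_rot: [0.001, -0.0, 1.0, 0.0]
contact_force: [0.6, 0.5, -0.6]
gripper_width: 0.998
```

Call:
play_rows --increments '[{"offset": [-14, -36, 0], "twist": 0, "grip": 1}, {"offset": [-28, -72, 0], "twist": 0, "grip": 1}, {"offset": [-42, -108, 0], "twist": 0, "grip": 1}, {"offset": [-56, -144, 0], "twist": 0, "grip": 1}, {"offset": [-70, -180, 0], "twist": 0, "grip": 1}]'

```text
time: 1.75
tool_pos: [0.4543, 0.0362, 0.4601]
tool_rot: [0.001, 0.0, 1.0, 0.0]
contact_force: [0.6, -0.2, 0.3]
gripper_width: 0.999
```

Call:
play_rows --increments '[{"offset": [-14, -36, 0], "twist": 0, "grip": 1}, {"offset": [-28, -72, 0], "twist": 0, "grip": 1}, {"offset": [-42, -108, 0], "twist": 0, "grip": 1}, {"offset": [-56, -144, 0], "twist": 0, "grip": 1}, {"offset": [-60, -144, 0], "twist": 0, "grip": 1}]'

```text
time: 2.17
tool_pos: [0.5152, -0.1108, 0.4594]
tool_rot: [-0.0, 0.003, 1.0, -0.001]
contact_force: [-0.6, 0.4, -1.0]
gripper_width: 1.001
```

Run:
```python
from h import *
print(manip.state()['tool_pos'],manip.get_calibration('wrist')['T'])
im=manip.grab_frame('wrist'); cv2.imwrite('pics/w1.png',im)
for q in ['canister','cap_rim','crank_mid','tray']: print(q,w('wrist',q))
print(w('wrist','crank_mid','b'))
print(manip.state())
```

```text
[ 0.5151506  -0.11081788  0.45943446] [[ 0.00611935  0.9567631   0.29080393  0.44021644]
 [ 0.99997883 -0.00521125 -0.00389708 -0.11045544]
 [-0.00221313  0.29082162 -0.95677473  0.42879732]
 [ 0.          0.          0.          1.        ]]
canister [(0.8, [0.5799, -0.2303, -0.0014])]
cap_rim [(0.96, [0.6557, -0.3975, -0.008]), (0.94, [0.5074, -0.4004, -0.0066])]
crank_mid [(0.91, [0.5258, -0.4224, 0.0801]), (0.75, [0.6792, -0.425, 0.0779]), (0.68, [0.3802, -0.2975, 0.0781]), (0.62, [0.5699, -0.2638, 0.1863])]
tray [(0.56, [0.5499, 0.006, 0.0013])]
[(0.79, [0.3834, -0.2872, 0.0915]), (0.65, [0.5623, -0.2556, 0.2019]), (0.63, [0.5273, -0.4097, 0.0937]), (0.6, [0.6724, -0.4152, 0.0888])]
{'time': 2.4667, 'joint_pos': array([-3.42897227e-01, -2.16891765e-01,  1.77582430e+00,  1.56857071e-04,
        1.58249778e+00, -1.91554250e+00]), 'joint_vel': array([ 0.00588504, -0.00481439,  0.00218421, -0.00085977, -0.00097981,
       -0.00066607]), 'joint_efforts': array([-4.13183961e-01, -2.80185610e+01, -3.78772223e+01, -1.50523282e-02,
       -9.54695104e-03,  1.29701919e-03]), 'tool_pos': array([ 0.51397488, -0.10468476,  0.45985219]), 'tool_rot': array([ 1.02854220e-04, -9.25398998e-04,  9.99999565e-01,  4.64720689e-05]), 'contact_force': array([0.12447341, 0.62884753, 0.51385262]), 'ft_torque': array([-0.04467419, -0.01002573,  0.01046309]), 'gripper_width': 0.996227825772493}
```

View pics/w1.png

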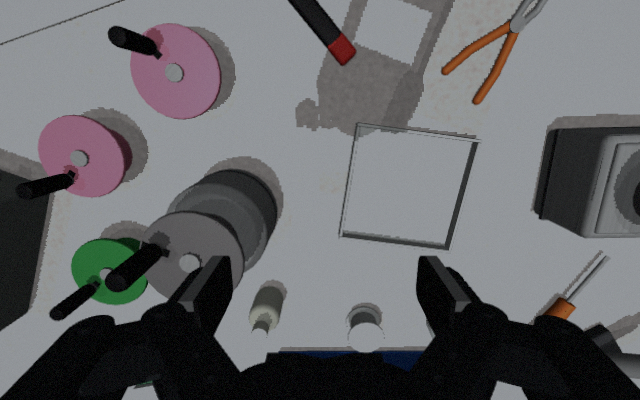

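The wrist view shows the knob at (140,262), the round canister under the grey wheel at (195,255), and the tray centred at (408,188). All three agree with the fixed cameras. I'll go above the knob.

Call:
play_rows --increments '[{"offset": [-14, -40, 0], "twist": 0, "grip": 1}, {"offset": [-28, -80, 10], "twist": 0, "grip": 1}, {"offset": [-42, -118, 20], "twist": 0, "grip": 1}, {"offset": [-55, -150, 30], "twist": 0, "grip": 1}, {"offset": [-55, -164, 35], "twist": 0, "grip": 1}]'

```text
time: 2.88
tool_pos: [0.5702, -0.2719, 0.4228]
tool_rot: [-0.001, 0.0, 1.0, -0.0]
contact_force: [-0.6, 0.4, -0.0]
gripper_width: 0.999
```

Run:
```python
from h import *
for i in range(4): manip.grab_frame('top')
P=[]
for cam in ['wrist','top','scene']:
    im=manip.grab_frame(cam)
    if cam=='wrist': cv2.imwrite('pics/w2.png',im)
    for q in ['canister','cap_rim','crank_mid','tray']: print(cam,q,[a for a in w(cam,q) if q!='crank_mid' or a[1][2]>.15])
s=manip.state();print(s['tool_pos'],s['tool_rot'],s['time'])
```

```text
wrist canister []
wrist cap_rim []
wrist crank_mid [(0.75, [0.5707, -0.2694, 0.1902])]
wrist tray [(0.86, [0.5516, -0.0055, -0.0003])]
top canister [(0.6, [0.5829, -0.2393, 0.0003])]
top cap_rim []
top crank_mid []
top tray [(0.92, [0.5516, -0.0014, -0.001])]
scene canister [(0.58, [0.5801, -0.2392, 0.003])]
scene cap_rim [(0.93, [0.6593, -0.4051, 0.002]), (0.72, [0.5021, -0.4082, 0.0063]), (0.7, [0.5811, -0.2368, 0.1133]), (0.63, [0.4103, -0.2799, 0.0033])]
scene crank_mid []
scene tray [(0.86, [0.5536, -0.003, 0.0003])]
[ 0.56930641 -0.26983176  0.42459604] [-6.76938338e-05 -4.78896326e-05  9.99999995e-01  5.49147905e-05] 3.8333
```

View pics/w2.png

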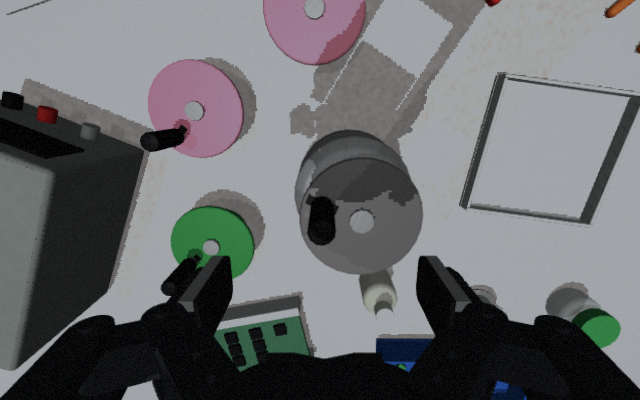

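The knob (320,220) stands midway between the open fingers at (215,290) and (435,290), and the wheel hub is at (362,221). I'll triangulate the hub from both wrist views to get the axis.

Run:
```python
from h import *
c=manip.get_calibration('wrist')
T1=np.array([[ 0.00611935,0.9567631,0.29080393,0.44021644],[0.99997883,-0.00521125,-0.00389708,-0.11045544],[-0.00221313,0.29082162,-0.95677473,0.42879732],[0,0,0,1]]);T2=np.array(c['T'])
def ray(T,u,v):
    x=np.array([(u-c['cx'])/c['fx'],(v-c['cy'])/c['fy']]);p=x.copy()
    for _ in range(20): p=x/(1+c['k1']*p@p)
    return T[:3,3],T[:3,:3]@np.r_[p,1]
A=[];b=[]
for T,u,v in((T1,190,262),(T2,362,221)):
    o,d=ray(T,u,v);print('at z=.158',o+d*(.158-o[2])/d[2])
    d/=np.linalg.norm(d);M=np.eye(3)-np.outer(d,d);A.append(M);b.append(M@o)
print(np.linalg.solve(sum(A),sum(b)))
for uv in((320,205),(321,240)):
    o,d=ray(T2,*uv);print([ (o+d*(z-o[2])/d[2]).round(4) for z in(.217,.161)])
```

```text
at z=.158 [ 0.5827194  -0.23958988  0.158     ]
at z=.158 [ 0.58296996 -0.23939866  0.158     ]
[ 0.58273831 -0.23946678  0.15824423]
[array([ 0.5508, -0.2722,  0.217 ]), array([ 0.5686, -0.2729,  0.161 ])]
[array([ 0.5732, -0.2716,  0.217 ]), array([ 0.5981, -0.2722,  0.161 ])]
```

Call:
play_rows --increments '[{"offset": [-1, -1, 18], "twist": 0, "grip": 1}, {"offset": [-1, -1, 36], "twist": 0, "grip": 1}, {"offset": [-1, -1, 54], "twist": 0, "grip": 1}, {"offset": [-1, -1, 72], "twist": 0, "grip": 1}, {"offset": [-1, -1, 72], "twist": 0, "grip": 0.6}]'

```text
time: 4.25
tool_pos: [0.5693, -0.2702, 0.3477]
tool_rot: [-0.003, -0.0, 1.0, 0.002]
contact_force: [-0.9, 0.7, -1.3]
gripper_width: 0.884
```

Call:
play_rows --increments '[{"offset": [0, 0, 0], "twist": 0, "grip": 0}, {"offset": [0, 0, 0], "twist": 0, "grip": 0}, {"offset": [0, 0, 0], "twist": 0, "grip": 0}, {"offset": [0, 0, 0], "twist": 0, "grip": 0}, {"offset": [0, 0, 0], "twist": 0, "grip": 0}]'

```text
time: 4.67
tool_pos: [0.5706, -0.2709, 0.3545]
tool_rot: [0.001, -0.0, 1.0, -0.001]
contact_force: [-1.3, 0.6, 3.4]
gripper_width: 0.195
```

Call:
play_rows --increments '[{"offset": [0, 0, 0], "twist": 0, "grip": 0}, {"offset": [0, 0, 0], "twist": 0, "grip": 0}, {"offset": [0, 0, 0], "twist": 0, "grip": 0}]'

```text
time: 4.92
tool_pos: [0.5706, -0.271, 0.3544]
tool_rot: [0.001, -0.0, 1.0, -0.001]
contact_force: [-0.3, -0.6, 6.2]
gripper_width: 0.191
```

Run:
```python
import numpy as np
a=-111.4; r=34
P=lambda d:np.array([-r*np.cos(np.radians(a+d)),r*np.sin(np.radians(a+d)),-8*d/360])
s=[0]+list(np.cumsum([15]+[25]*4+[30]*25))
for i in range(0,30,5):
    print(s[i],[np.round(P(s[i+k])-P(s[i]),1).tolist() for k in range(1,6)])
```

```text
0 [[-8.6, -2.1, -0.3], [-23.3, -0.6, -0.9], [-35.9, 7.0, -1.4], [-44.1, 19.3, -2.0], [-46.3, 33.8, -2.6]]
115 [[5.6, 16.7, -0.7], [18.8, 28.3, -1.3], [36.1, 31.8, -2.0], [52.7, 26.2, -2.7], [64.4, 13.0, -3.3]]
265 [[3.5, -17.3, -0.7], [-2.1, -33.9, -1.3], [-15.3, -45.6, -2.0], [-32.6, -49.1, -2.7], [-49.3, -43.4, -3.3]]
415 [[-11.6, 13.2, -0.7], [-15.1, 30.5, -1.3], [-9.5, 47.1, -2.0], [3.7, 58.8, -2.7], [21.0, 62.3, -3.3]]
565 [[16.7, -5.6, -0.7], [28.3, -18.8, -1.3], [31.8, -36.1, -2.0], [26.2, -52.7, -2.7], [13.0, -64.4, -3.3]]
715 [[-17.3, -3.5, -0.7], [-33.9, 2.1, -1.3], [-45.6, 15.3, -2.0], [-49.1, 32.6, -2.7], [-43.4, 49.3, -3.3]]
```

Call:
play_rows --increments '[{"offset": [-8.6, -2.1, -0.3], "twist": 0, "grip": 0}, {"offset": [-23.3, -0.6, -0.9], "twist": 0, "grip": 0}, {"offset": [-35.9, 7.0, -1.4], "twist": 0, "grip": 0}, {"offset": [-44.1, 19.3, -2.0], "twist": 0, "grip": 0}, {"offset": [-46.3, 33.8, -2.6], "twist": 0, "grip": 0}]'

```text
time: 5.33
tool_pos: [0.6178, -0.2367, 0.3562]
tool_rot: [0.001, 0.0, 1.0, -0.001]
contact_force: [-0.4, -3.2, 5.2]
gripper_width: 0.196
```

Call:
play_rows --increments '[{"offset": [5.6, 16.7, -0.7], "twist": 0, "grip": 0}, {"offset": [18.8, 28.3, -1.3], "twist": 0, "grip": 0}, {"offset": [36.1, 31.8, -2.0], "twist": 0, "grip": 0}, {"offset": [52.7, 26.2, -2.7], "twist": 0, "grip": 0}, {"offset": [64.4, 13.0, -3.3], "twist": 0, "grip": 0}]'

```text
time: 5.75
tool_pos: [0.5521, -0.2207, 0.3594]
tool_rot: [0.002, -0.002, 1.0, 0.001]
contact_force: [2.3, 0.7, 4.6]
gripper_width: 0.193
```

Call:
play_rows --increments '[{"offset": [3.5, -17.3, -0.7], "twist": 0, "grip": 0}, {"offset": [-2.1, -33.9, -1.3], "twist": 0, "grip": 0}, {"offset": [-15.3, -45.6, -2.0], "twist": 0, "grip": 0}, {"offset": [-32.6, -49.1, -2.7], "twist": 0, "grip": 0}, {"offset": [-49.3, -43.4, -3.3], "twist": 0, "grip": 0}]'

```text
time: 6.17
tool_pos: [0.6015, -0.2675, 0.3627]
tool_rot: [-0.001, 0.001, 1.0, -0.0]
contact_force: [-3.7, -1.4, 6.5]
gripper_width: 0.195
```

Tracking is smooth and forces stay under 7 N.

Call:
play_rows --increments '[{"offset": [-11.6, 13.2, -0.7], "twist": 0, "grip": 0}, {"offset": [-15.1, 30.5, -1.3], "twist": 0, "grip": 0}, {"offset": [-9.5, 47.1, -2.0], "twist": 0, "grip": 0}, {"offset": [3.7, 58.8, -2.7], "twist": 0, "grip": 0}, {"offset": [21.0, 62.3, -3.3], "twist": 0, "grip": 0}]'

```text
time: 6.58
tool_pos: [0.5814, -0.202, 0.3662]
tool_rot: [0.002, -0.002, 1.0, 0.0]
contact_force: [1.9, -0.7, 5.1]
gripper_width: 0.194
```

Call:
play_rows --increments '[{"offset": [16.7, -5.6, -0.7], "twist": 0, "grip": 0}, {"offset": [28.3, -18.8, -1.3], "twist": 0, "grip": 0}, {"offset": [31.8, -36.1, -2.0], "twist": 0, "grip": 0}, {"offset": [26.2, -52.7, -2.7], "twist": 0, "grip": 0}, {"offset": [13.0, -64.4, -3.3], "twist": 0, "grip": 0}]'

```text
time: 7.0
tool_pos: [0.5667, -0.2681, 0.3693]
tool_rot: [-0.001, -0.0, 1.0, 0.002]
contact_force: [-4.7, 3.9, 9.8]
gripper_width: 0.191
```

Call:
play_rows --increments '[{"offset": [-17.3, -3.5, -0.7], "twist": 0, "grip": 0}, {"offset": [-33.9, 2.1, -1.3], "twist": 0, "grip": 0}, {"offset": [-45.6, 15.3, -2.0], "twist": 0, "grip": 0}, {"offset": [-49.1, 32.6, -2.7], "twist": 0, "grip": 0}, {"offset": [-49.1, 32.6, -2.7], "twist": 0, "grip": 0}]'

```text
time: 7.42
tool_pos: [0.6178, -0.2332, 0.3722]
tool_rot: [0.001, -0.002, 1.0, 0.001]
contact_force: [0.0, 0.7, 6.4]
gripper_width: 0.191
```

Run:
```python
from h import *
for i in range(3): manip.grab_frame('scene')
a=cv2.imread('pics/scene0.png')[130:250,190:330]
im=manip.grab_frame('scene')[130:250,190:330]
wr=manip.grab_frame('wrist')
o=np.hstack([cv2.resize(a,None,fx=2.5,fy=2.5,interpolation=2),cv2.resize(im,None,fx=2.5,fy=2.5,interpolation=2)])
cv2.imwrite('pics/s3.png',np.vstack([o,cv2.resize(wr,(o.shape[1],280))[:,:]]))
print(w('wrist','crank_mid'),w('scene','cap_rim'))
s=manip.state();print(s['tool_pos'],s['contact_force'],s['ft_torque'],s['time'])
```

```text
[(0.91, [0.6777, -0.4294, 0.0789]), (0.77, [0.5226, -0.426, 0.0824]), (0.74, [0.6148, -0.2357, 0.2055])] [(0.88, [0.4088, -0.2761, 0.0035]), (0.81, [0.5848, -0.2378, 0.1283]), (0.62, [0.6598, -0.4064, 0.0022]), (0.46, [0.5016, -0.4068, 0.0042])]
[ 0.6170274  -0.23462041  0.37216869] [0.22808761 1.22106508 5.71477932] [ 0.29258731  0.04436818 -0.05660777] 7.7667
```

View pics/s3.png

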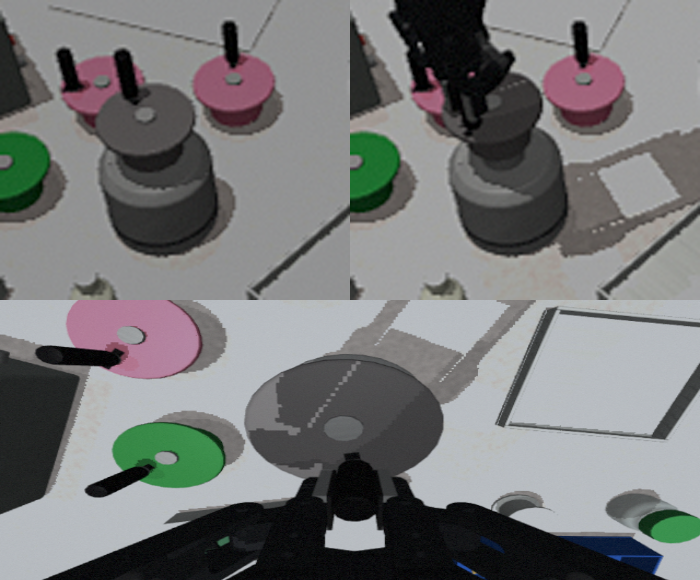

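The cap has followed: it has turned 835°, and the network puts its rim at 0.128 m. The wheel looks level in both crops and the knob is in the jaws. I'll lift it straight up, gently at first.

Call:
play_rows --increments '[{"offset": [0, 0, -2], "twist": 0, "grip": 0}, {"offset": [0, 0, -5], "twist": 0, "grip": 0}, {"offset": [0, 0, -8], "twist": 0, "grip": 0}, {"offset": [0, 0, -12], "twist": 0, "grip": 0}, {"offset": [0, 0, -12], "twist": 0, "grip": 0}]'

```text
time: 8.18
tool_pos: [0.6166, -0.2366, 0.3834]
tool_rot: [-0.0, -0.0, 1.0, 0.0]
contact_force: [0.5, -0.8, -2.5]
gripper_width: 0.196
```

Call:
play_rows --increments '[{"offset": [0, 0, -8], "twist": 0, "grip": 0}, {"offset": [0, 0, -18], "twist": 0, "grip": 0}, {"offset": [0, 0, -28], "twist": 0, "grip": 0}, {"offset": [0, 0, -38], "twist": 0, "grip": 0}, {"offset": [0, 0, -48], "twist": 0, "grip": 0}]'

```text
time: 8.6
tool_pos: [0.6166, -0.237, 0.4331]
tool_rot: [0.001, 0.0, 1.0, -0.0]
contact_force: [-0.7, -0.2, -2.8]
gripper_width: 0.196
```

Call:
play_rows --increments '[{"offset": [0, 0, -5], "twist": 0, "grip": 0}, {"offset": [0, 0, -5], "twist": 0, "grip": 0}, {"offset": [0, 0, -5], "twist": 0, "grip": 0}]'

```text
time: 8.85
tool_pos: [0.6166, -0.2369, 0.4368]
tool_rot: [0.0, -0.0, 1.0, -0.0]
contact_force: [-0.4, -0.4, -3.1]
gripper_width: 0.195
```

Run:
```python
from h import *
a=manip.grab_frame('scene')[100:280,180:400]
wr=manip.grab_frame('wrist')
print(w('wrist','crank_mid'),w('scene','cap_rim'),w('wrist','tray'))
cv2.imwrite('pics/s4.png',np.hstack([cv2.resize(a,(370,300)),cv2.resize(wr,(420,300))]))
s=manip.state();print(s['tool_pos'],s['contact_force'],s['ft_torque'],s['time'])
```

```text
[(0.89, [0.5226, -0.425, 0.0814]), (0.58, [0.6157, -0.2366, 0.2681]), (0.55, [0.6769, -0.43, 0.081])] [(0.91, [0.583, -0.2379, 0.1944]), (0.87, [0.5041, -0.4063, 0.004]), (0.71, [0.4122, -0.2783, 0.0052]), (0.56, [0.6588, -0.4057, 0.0023])] [(0.73, [0.5502, -0.002, -0.0014])]
[ 0.61650662 -0.23683178  0.43517335] [-0.17171604  0.2838767  -2.18336597] [ 0.0005988  -0.03306389 -0.02258847] 9.1
```

View pics/s4.png

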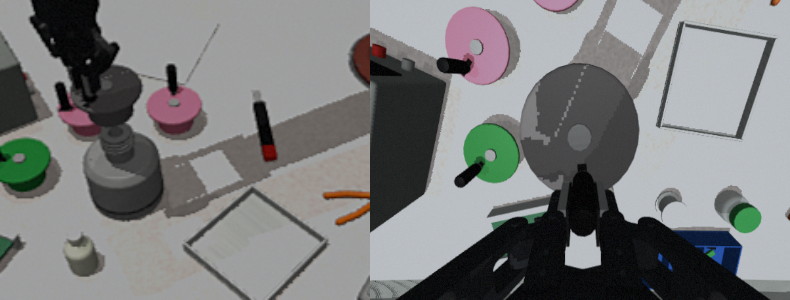

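The cap is clear and level, with the neck bare below it; the network gives its rim at 0.194 and the arm pose gives 0.191. I'll carry it gently to the tray at (0.551, -0.002).

Call:
play_rows --increments '[{"offset": [0, 4, 0], "twist": 0, "grip": 0}, {"offset": [1, 12, 0], "twist": 0, "grip": 0}, {"offset": [3, 25, 0], "twist": 0, "grip": 0}, {"offset": [6, 43, 0], "twist": 0, "grip": 0}, {"offset": [9, 63, 0], "twist": 0, "grip": 0}]'

```text
time: 9.52
tool_pos: [0.6072, -0.1722, 0.4361]
tool_rot: [-0.0, 0.0, 1.0, 0.0]
contact_force: [1.0, -0.4, -1.3]
gripper_width: 0.197
```

Call:
play_rows --increments '[{"offset": [3, 20, 0], "twist": 0, "grip": 0}, {"offset": [6, 40, 0], "twist": 0, "grip": 0}, {"offset": [9, 60, 0], "twist": 0, "grip": 0}, {"offset": [12, 80, 0], "twist": 0, "grip": 0}, {"offset": [15, 100, 0], "twist": 0, "grip": 0}]'

```text
time: 9.93
tool_pos: [0.5917, -0.0712, 0.4364]
tool_rot: [0.0, -0.001, 1.0, 0.0]
contact_force: [0.1, 0.5, -2.4]
gripper_width: 0.197
```

Call:
play_rows --increments '[{"offset": [2, 20, 0], "twist": 0, "grip": 0}, {"offset": [4, 38, 0], "twist": 0, "grip": 0}, {"offset": [6, 54, 0], "twist": 0, "grip": 0}, {"offset": [7, 65, 0], "twist": 0, "grip": 0}, {"offset": [7, 72, 0], "twist": 0, "grip": 0}]'

```text
time: 10.35
tool_pos: [0.5848, 0.0004, 0.4364]
tool_rot: [0.0, -0.001, 1.0, 0.0]
contact_force: [0.2, 0.3, -2.2]
gripper_width: 0.192
```

Run:
```python
from h import *
for i in range(5): manip.grab_frame('scene')
a=manip.grab_frame('scene')[100:340,180:460]
wr=manip.grab_frame('wrist')
print([x for x in w('wrist','crank_mid') if x[1][2]>.15],[x for x in w('scene','cap_rim') if x[1][2]>.1],w('wrist','tray'),w('scene','tray'))
cv2.imwrite('pics/s5.png',np.hstack([cv2.resize(a,(350,300)),cv2.resize(wr,(450,300))]))
s=manip.state();print(s['tool_pos'],s['contact_force'],s['time'])
```

```text
[(0.89, [0.5812, -0.0027, 0.2706])] [(0.78, [0.551, -0.0028, 0.1938])] [] [(0.9, [0.5519, -0.0049, -0.0021])]
[ 0.58564856 -0.00239164  0.43614959] [-1.00640505 -0.36914732 -2.61736255] 10.9
```

View pics/s5.png

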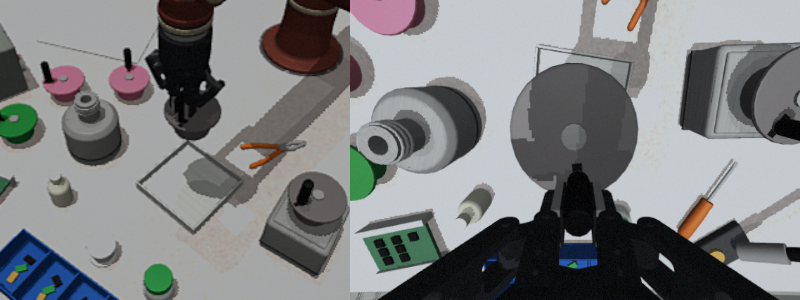

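The cap hangs level and centred over the tray, at (0.551,-0.003) against the tray's (0.552,-0.004). I'll lower it.

Call:
play_rows --increments '[{"offset": [0, 0, 6], "twist": 0, "grip": 0}, {"offset": [0, 0, 20], "twist": 0, "grip": 0}, {"offset": [0, 0, 36], "twist": 0, "grip": 0}, {"offset": [0, 0, 52], "twist": 0, "grip": 0}, {"offset": [0, 0, 68], "twist": 0, "grip": 0}]'

```text
time: 11.32
tool_pos: [0.5852, -0.0019, 0.3659]
tool_rot: [-0.001, -0.0, 1.0, 0.0]
contact_force: [1.0, -0.1, -3.5]
gripper_width: 0.188
```

Call:
play_rows --increments '[{"offset": [0, 0, 15], "twist": 0, "grip": 0}, {"offset": [0, 0, 30], "twist": 0, "grip": 0}, {"offset": [0, 0, 45], "twist": 0, "grip": 0}, {"offset": [0, 0, 60], "twist": 0, "grip": 0}, {"offset": [0, 0, 74], "twist": 0, "grip": 0}]'

```text
time: 11.73
tool_pos: [0.5849, -0.0018, 0.2917]
tool_rot: [-0.001, -0.0, 1.0, 0.0]
contact_force: [0.5, -1.0, -2.0]
gripper_width: 0.197
```

Call:
play_rows --increments '[{"offset": [0, 0, 9], "twist": 0, "grip": 0}, {"offset": [0, 0, 17], "twist": 0, "grip": 0}, {"offset": [0, 0, 24], "twist": 0, "grip": 0}, {"offset": [0, 0, 29], "twist": 0, "grip": 0}, {"offset": [0, 0, 33], "twist": 0, "grip": 0}]'

```text
time: 12.15
tool_pos: [0.5857, -0.0019, 0.2609]
tool_rot: [0.0, -0.0, 1.0, -0.0]
contact_force: [0.1, 0.2, -2.2]
gripper_width: 0.195
```

Estimated rim height is 16 mm, with about 12 mm left to the floor.

Call:
play_rows --increments '[{"offset": [0, 0, 2], "twist": 0, "grip": 0}, {"offset": [0, 0, 4], "twist": 0, "grip": 0}, {"offset": [0, 0, 6], "twist": 0, "grip": 0}, {"offset": [0, 0, 8], "twist": 0, "grip": 0}, {"offset": [0, 0, 9], "twist": 0, "grip": 0}]'

```text
time: 12.57
tool_pos: [0.5856, -0.0019, 0.2522]
tool_rot: [0.0, -0.0, 1.0, -0.0]
contact_force: [-0.1, 0.0, -1.5]
gripper_width: 0.192
```

Call:
play_rows --increments '[{"offset": [0, 0, 0.5], "twist": 0, "grip": 0}, {"offset": [0, 0, 1], "twist": 0, "grip": 0}, {"offset": [0, 0, 1.5], "twist": 0, "grip": 0}, {"offset": [0, 0, 1.5], "twist": 0, "grip": 0}]'

```text
time: 12.9
tool_pos: [0.5856, -0.0019, 0.2507]
tool_rot: [0.0, -0.0, 1.0, -0.0]
contact_force: [0.3, 0.4, -1.9]
gripper_width: 0.191
```

Call:
play_rows --increments '[{"offset": [0, 0, 0.5], "twist": 0, "grip": 0}, {"offset": [0, 0, 1], "twist": 0, "grip": 0}, {"offset": [0, 0, 1.5], "twist": 0, "grip": 0}, {"offset": [0, 0, 1.5], "twist": 0, "grip": 0}]'

```text
time: 13.23
tool_pos: [0.5855, -0.0019, 0.2491]
tool_rot: [-0.0, -0.0, 1.0, -0.0]
contact_force: [0.1, 0.3, -2.5]
gripper_width: 0.196
```

Call:
play_rows --increments '[{"offset": [0, 0, 0.5], "twist": 0, "grip": 0}, {"offset": [0, 0, 1], "twist": 0, "grip": 0}, {"offset": [0, 0, 1], "twist": 0, "grip": 0}]'

```text
time: 13.48
tool_pos: [0.5858, -0.0018, 0.2487]
tool_rot: [0.0, -0.0, 1.0, 0.0]
contact_force: [-0.1, -0.4, -0.8]
gripper_width: 0.192
```

Call:
play_rows --increments '[{"offset": [0, 0, 0.5], "twist": 0, "grip": 0}, {"offset": [0, 0, 1], "twist": 0, "grip": 0}, {"offset": [0, 0, 1], "twist": 0, "grip": 0}]'

```text
time: 13.73
tool_pos: [0.5862, -0.0018, 0.2485]
tool_rot: [0.001, -0.0, 1.0, 0.0]
contact_force: [-0.6, 1.2, 4.9]
gripper_width: 0.196
```

The cap is on the floor (+5 N). I'll release and rise.

Call:
play_rows --increments '[{"offset": [0, 0, -0.5], "twist": 0, "grip": 0.3}, {"offset": [0, 0, -0.5], "twist": 0, "grip": 0.5}, {"offset": [0, 0, -0.5], "twist": 0, "grip": 0.8}, {"offset": [0, 0, -0.5], "twist": 0, "grip": 0.8}, {"offset": [0, 0, -0.5], "twist": 0, "grip": 0.8}]'

```text
time: 14.15
tool_pos: [0.5853, -0.0019, 0.2472]
tool_rot: [-0.0, -0.0, 1.0, -0.0]
contact_force: [0.2, 1.0, -0.2]
gripper_width: 0.801
```

Call:
play_rows --increments '[{"offset": [0, 0, -10], "twist": 0, "grip": 0.8}, {"offset": [0, 0, -30], "twist": 0, "grip": 0.8}, {"offset": [0, 0, -60], "twist": 0, "grip": 0.8}, {"offset": [0, 0, -90], "twist": 0, "grip": 0.8}, {"offset": [0, 0, -120], "twist": 0, "grip": 0.8}]'

```text
time: 14.57
tool_pos: [0.5853, -0.0018, 0.3695]
tool_rot: [-0.0, -0.0, 1.0, -0.0]
contact_force: [0.2, -0.3, 0.3]
gripper_width: 0.797
```

Call:
play_rows --increments '[{"offset": [0, 0, -30], "twist": 0, "grip": 0.8}, {"offset": [0, 0, -50], "twist": 0, "grip": 0.8}, {"offset": [0, 0, -50], "twist": 0, "grip": 0.8}, {"offset": [0, 0, -50], "twist": 0, "grip": 0.8}]'

```text
time: 14.9
tool_pos: [0.5857, -0.0019, 0.42]
tool_rot: [0.002, -0.0, 1.0, -0.0]
contact_force: [-0.3, -0.4, -0.8]
gripper_width: 0.8
```

Run:
```python
from h import *
a=manip.grab_frame('scene')[140:340,240:440]
wr=manip.grab_frame('wrist')
print(w('scene','cap_rim'),w('wrist','cap_rim'),w('scene','tray'))
cv2.imwrite('pics/s6.png',np.hstack([cv2.resize(a,(300,300)),cv2.resize(wr,(480,300))]))
s=manip.state();print(s['tool_pos'],s['contact_force'],s['time'])
```

```text
[(0.87, [0.6631, -0.4042, 0.0033]), (0.82, [0.551, -0.0026, 0.0047]), (0.74, [0.5032, -0.4072, 0.0049]), (0.73, [0.408, -0.2786, 0.0048])] [(0.58, [0.6553, -0.4041, -0.0071])] [(0.7, [0.554, 0.0, -0.0006])]
[ 0.58520846 -0.00185869  0.41545899] [0.15457754 0.80872867 0.40869553] 15.15
```

View pics/s6.png

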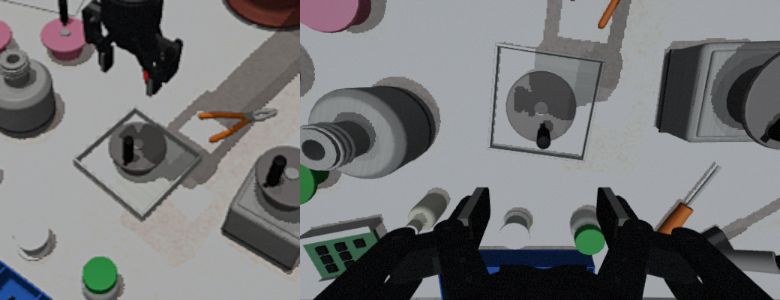

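The cap stands upright in the middle of the tray, and the gripper is well above it, touching nothing.

```bash
python3 -c "
from plant import manip
print(manip.job_done())"
```

```text
the job is handed in; nothing more can be done
None
```

The round canister's cap is off and standing upright in the tray, and the job is handed in at about 15 s of the 58 s allowed.

- **Unscrewing:** I gripped the crank knob and carried it 835° (2.3 turns) anticlockwise, with readings at the end of each move under about 12 N. When I lifted, only the cap's weight showed on the wrist, so the thread had let go.
- **Lift:** the rim reached about 0.19 m, above the 0.153 m needed; the network gave 0.194 and the arm pose 0.191.
- **Placing:** I carried the cap level to the tray and lowered it slowly until it touched down at 5 N. Then I opened the gripper and rose 170 mm clear.
- **Last checks:** the network put the rim at (0.551, -0.003, 0.005) and the tray centre at (0.554, 0.000), about 4 mm apart. The last pictures show the cap upright in the tray and the gripper clear.

Two checks were incomplete. The wrist-camera network did not detect the placed cap in the last frame, though it shows plainly in that picture. The first wrist readings were about 6 mm off because the arm was still settling, so I corrected and re-measured them.

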